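Lock an engraving plate into the bench jig

ROBOT

A 6-joint arm with a two-finger parallel gripper is mounted at the origin on the work surface. World frame = base frame: x ahead of the robot, y to its left, z up, the work surface at z = 0. Lengths are in m, angles in rad, forces in N, time in s.
With the tool pointing down it reaches from about 0.275 to 1 m from the base axis. Payload 8.4 kg.
Tool frame: the origin (TCP) lies on the centre line of the jaws, within the pads' length; the fingertips stand 17 mm ahead of it and the grasp point (between the pads) lies 2 mm behind it (bot.tcp_to_tips is the z of the fingertips in the tool frame, in m); z points along the fingers, y is the line along which they close (so a half turn about z gives the same grasp; the last joint's range is limited). The gripper opens to 85 mm and grips with 20 to 120 N. Pads are 22 mm wide; open, the fingers measure 114 mm over their backs; the gripper's body (76 mm by 85 mm) begins 54 mm behind the grasp point. The pads swing forward as they close: fully open they stand 13 mm farther back than shut.
Start: joints at [1.275, 0.353, 1.633, -0, 1.155, -0.002], TCP at [0.181, 0.598, 0.209] pointing down, gripper open.
Joint ranges: [-2.63, 2.63], [-0.92, 2.1], [0.06, 2.66], [-1.3, 4.44], [0, 2.69], [-3.02, 3.02]. Speed limits (rad/s): [2.22, 2.22, 2.79, 3.14, 3.14, 3.14].

INTERFACE

Orientations are given as a unit quaternion [x, y, z, w].
In Python, from workcell import bot, hand, kinematics, get_obs, vision, hand_in gives the robot as it stands. The module is installed in compiled form; this text tells all that it offers. Calls block until the motion is done:
- bot.reach(position, orientation): joint-space move of the TCP to a pose.
- bot.servo_line(position, ori=None, velocity=0.15): straight line of the TCP; ori=None keeps the orientation; velocity is the mean speed in m/s.
- bot.goto_joints(angles): joint-space move.
- hand.move_gripper(opening, strength=None): finger opening in m; strength is the grip in N (None keeps the last); returns when the fingers have stopped.
- bot.dwell(seconds).
- kinematics.solve_ik(position, orientation): joint angles nearest the present ones, or None.
- get_obs(): the state.
- vision.read_camera(name): name is "side" or "top"; returns a dict with "frame" (420x560x3 uint8, red, green, blue), "intrinsics" (3x3 intrinsics, pixels), "view" (4x4, takes a point from world to camera coordinates). Camera axes: x right, y down, z forward; pixel columns grow to the right and rows downward; lengths in m; the calibration is good to about 2 mm. A picture is of the moment at which its call begins. There is no depth.
A pose or a line that the arm cannot do raises bot.IKError and nothing moves.
- hand_in(): hands the job in; it is judged then, once.
The state is a dict: "time_s": time; "joint_pos": joint angles; "joint_vel": joint speeds; "joint_efforts": joint torques, N m; "position": TCP position; "orientation": TCP orientation; "wrist_force": force on the tool from outside, world axes, zero at the start; "ft_torque": the same for the moment, N m; "gripper_width": finger opening in m; "grip_force": force on a finger pad.
Only numpy, scipy, OpenCV 4.12 (cv2) and the standard library are available. Lean on these libraries where they do the work, as an engineer would, in place of code of your own. Each camera call takes 0.05 s, during which the arm holds its last target. There are 200 camera calls.

TASK

Load the rectangular engraving plate into the jig: pull the jig's black knob straight out until it clicks into its detent, then lay the plate flat on the jig's bed, face up, close up against the three stop pins (end pin and both side pins), setting it down gently rather than dropping it. Let go of the plate, then push the knob fully home so that the steel tongue slides over the plate's edge and locks it in. Leave the other things on the bench where they are.

Things in the scene. Friction and masses are not known exactly. Their poses are not given: they have to be found in the camera images.
- pull_knob (a joint): How far the knob is pulled out, in m: 0 = fully in (its start), 0.025 = fully out at the detent. A sprung detent holds it at both ends and it stays where it clicks: it takes about 8 N either way to move it off an end; past half travel (12.5 mm) it snaps on to the other end by itself.
- knob_grip (a point): Centre of the knob's head, moving with it: black, round, 32 mm across, 20 mm long (10 mm either way of here along its level axis), 45 mm above the bench, overhanging the bench past the jig's end, free at both sides and below. Frame: x along the axis towards the nest, z up; pulling out moves it to -x. A 12 mm rod joins it to the guide block, 25 mm behind the head when in, 50 mm when out.
- nest (a point): Fixed in the jig: where point plate_center is when the plate lies flat on the bed touching all three pins. x along the plate's 90 mm side, from the knob towards the end pin; y across; z up. The bed's top is 8.5 mm below here, 20 mm above the bench. A plate that does not quite touch the pins lies a little to -x and +y of here.
- jig: Aluminium bed, origin on the bench under the nest, axes as the nest's. Bed: x -100 to 65, y -48 to 48, top 20 mm. Steel stop pins, 10 mm thick, 12 mm tall above the bed: end pin centred at x 50, y 0; side pins at x 33 and -33, y -35. Dark guide block 30 x 44 mm centred at x -77, top at 66 mm (a small detent pin on it rises to 80).
- tongue_tip (a point): Middle of the tip of the steel tongue (22 mm wide, 8 mm thick) on the knob's rod, moving with the knob. Its underside passes 2 mm above the top of a plate in the nest. Knob in: its tip reaches 12 mm over the plate's near edge (x -33 mm in the nest's frame) and blocks the nest; knob out: 13 mm clear of that edge (x -58 mm).
- plate_center (a point): Centre (half-way up) of the engraving plate: a steel sheet on a wooden backing block, 90 x 60 mm and 17 mm thick in all, about 0.2 kg, lying on the bench steel face up. x along its 90 mm side, y across its 60 mm side, z up through its steel face. Either end may go first.
- plate: The same engraving plate; origin at the centre of its underside.
- round_blank: Bystander: small round steel blank on a wooden disc, 50 mm across, 13 mm thick; origin at its underside. Not to be disturbed.
- square_blank: Bystander: small square steel blank on a wooden backing, 40 x 40 x 13 mm; origin at its underside. Not to be disturbed.
- marker: Bystander: black marker pen, 120 mm long, 12 mm thick, lying along its x axis; origin at its underside. Not to be disturbed.
- graver: Bystander: graver lying on the bench: pale wooden mushroom handle (26 mm) and thin steel blade, 112 mm long in all, along its x axis; origin at its underside. Not to be disturbed.
- oil_bottle: Bystander: white plastic oil bottle, 38 mm across, 80 mm tall; origin at its underside. Not to be disturbed.
- tin: Bystander: low round aluminium tin, 64 mm across, 35 mm tall; origin at its underside. Not to be disturbed.
- loupe: Bystander: black eye loupe standing on the bench, 42 mm across, 34 mm tall; origin at its underside. Not to be disturbed.
There are look-alikes about, which are no part of the job. Of the things that look like the jig, the middle-sized one is meant.

How it is judged:
By the outcome, as a careful person would: the job done as asked, in the order asked, and still so for the second after the job is handed in, with the robot touching nothing.
It also fails if it takes over 58 s, if anything falls off the work surface, if the arm or the gripper's body presses on something with over 40 N, if the wrist force passes 120 N, or if a joint passes its speed limit or range.

## Working session

There is one attempt and no reset: what is moved stays moved. The work goes in short steps, each a Python script; the robot and the scene stay as the last script left them, time stands still between calls to the robot, and variables do not carry over. Pictures are saved under pics/ and viewed, at most 10 in all, crops included, and the job is handed in when it is done.

```bash
mkdir -p pics
cat > h.py <<'E'
import numpy as np, cv2
from workcell import bot, hand, kinematics, get_obs, vision, hand_in
from scipy.spatial.transform import Rotation as R
def shot(n,f=None):
    c=vision.read_camera(n); 
    if f: cv2.imwrite('pics/'+f,c['frame'][:,:,::-1])
    return c
def px2w(c,uv,z):
    uv=np.atleast_2d(np.array(uv,float)); V=c['view'];Rm=V[:3,:3];t=V[:3,3]
    o=-Rm.T@t; d=(np.linalg.inv(c['intrinsics'])@np.c_[uv,np.ones(len(uv))].T).T@Rm
    return o+d*((z-o[2])/d[:,2])[:,None]
def w2px(c,p):
    p=np.atleast_2d(p); q=p@c['view'][:3,:3].T+c['view'][:3,3]; q=q@c['intrinsics'].T
    return q[:,:2]/q[:,2:]
def cal(n):
    d=np.load('cal_%s.npz'%n); return dict(d)
E
python3 - <<'E'
from h import *
for n in('top','side'):
    c=shot(n,n+'0.png'); np.savez('cal_%s.npz'%n,**c)
    print(n,c['intrinsics'].round(1).tolist(),c['view'].round(3).tolist())
o=get_obs();print(o['orientation'],o['wrist_force'],o['time_s'])
E
```

```text
top [[461.6, 0.0, 286.7], [0.0, 461.6, 208.0], [0.0, 0.0, 1.0]] [[-0.02, -1.0, -0.011, 0.067], [-0.996, 0.021, -0.083, 0.495], [0.083, 0.01, -0.996, 1.269], [0.0, 0.0, 0.0, 1.0]]
side [[504.8, 0.0, 285.9], [0.0, 504.8, 208.9], [0.0, 0.0, 1.0]] [[0.875, -0.483, 0.001, -0.421], [-0.36, -0.653, -0.666, 0.254], [0.323, 0.583, -0.746, 1.1], [0.0, 0.0, 0.0, 1.0]]
[ 1.46346252e-01  9.89233227e-01 -6.24331591e-04 -8.15108829e-05] [-0.39327636 -0.07625027  0.45100961] 0.1
```

View pics/top0.png

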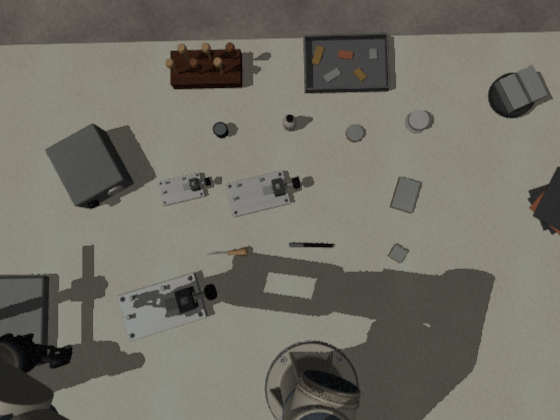

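View pics/side0.png

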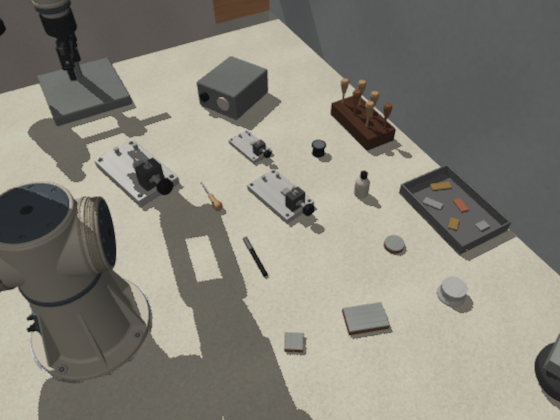

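Three jig look-alikes in the top view: small (184,188), middle (262,193) and large (165,305). The middle one's bed is about 61 px long, which matches 165 mm, so it is the one meant. The plate is at (405,194). I'll confirm with one enlarged crop.

Run:
```python
import cv2,numpy as np
t=cv2.imread('pics/top0.png');s=cv2.imread('pics/side0.png')
L=lambda im,x,y,w,h,k:cv2.resize(im[y:y+h,x:x+w],None,fx=k,fy=k,interpolation=cv2.INTER_CUBIC)
A=L(t,220,160,100,66,4.5)  # 450x297
B=L(t,380,165,50,66,4.5)   # 225x297
C=L(s,240,160,100,66,4.5)
D=L(s,335,290,70,66,4.5)[:, :225]
D=L(s,340,298,50,40,4.5);D=cv2.copyMakeBorder(D,0,117,0,0,0)
cv2.imwrite('pics/crop1.png',np.vstack([np.hstack([A,B]),np.hstack([C,D])]))
```

```text
(no output)
```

View pics/crop1.png

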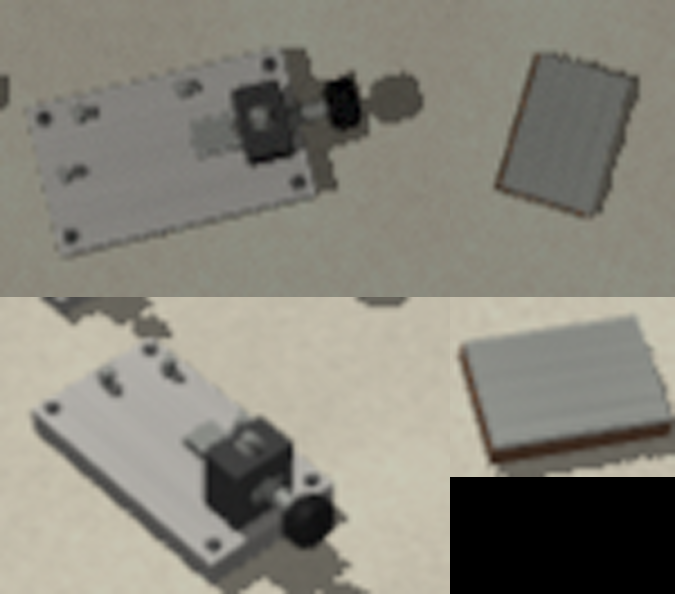

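The crop shows the middle jig with its knob at the right (about (296,183)), tongue in, and side pins on the upper edge. The plate is steel face up. I'll fit both poses using both cameras.

```bash
cat > fit.py <<'E'
from h import *
from scipy.optimize import least_squares
T,S=cal('top'),cal('side')
k=lambda P,x,y:(np.array(P,float)+.5)/4.5-.5+[x,y]
def fit(loc,obs,g):   # obs: [(cal,uv)]
    def pts(p): c,s=np.cos(p[2]),np.sin(p[2]); return np.c_[p[0]+c*loc[:,0]-s*loc[:,1],p[1]+s*loc[:,0]+c*loc[:,1],loc[:,2]]
    f=lambda p:np.concatenate([(w2px(c,pts(p))-uv).ravel() for c,uv in obs])
    r=least_squares(f,g); return r.x,r.fun.reshape(-1,2).round(1).tolist()
bed=np.array([[65,-48,20],[65,48,20],[-100,48,20],[-100,-48,20]])/1e3
tb=k([(30,107),(63,257),(315,193),(283,47)],220,160)
sb=k([(150,45),(33,116),(210,271),(330,190)],240,160)
pl=np.array([[45,-30,17],[45,30,17],[-45,30,17],[-45,-30,17]])/1e3
tp=k([(92,53),(188,76),(150,214),(51,187)],380,165)
# plate local: +x end towards image top
tp=tp[[1,0,3,2]]
sp=k([(185,20),(12,48),(40,153),(220,123)],340,298)
E
python3 - <<'E'
from fit import *
for nm,o in(('T',[(T,tb)]),('S',[(S,sb)]),('TS',[(T,tb),(S,sb)])):
    p,r=fit(bed,o,[.55,.1,1.4]); print('jig',nm,p.round(4),r)
c=px2w(T,tp,.017);print(c.round(3).tolist());print(px2w(S,sp,.017).round(3).tolist())
p,_=fit(bed,[(T,tb),(S,sb)],[.55,.1,1.4])
ax=np.array([np.cos(p[2]),np.sin(p[2])])
kt=px2w(T,k([(343,103)],220,160),.045)[0][:2];ks=px2w(S,k([(307,223)],240,160),.045)[0][:2]
for q in(kt,ks):
    d=q-p[:2];print('knob local',d@ax,d@[-ax[1],ax[0]])
E
```

```text
jig T [0.5362 0.1533 1.7864] [[-0.7, 0.1], [-0.4, -0.1], [1.0, 0.3], [0.1, -0.2]]
jig S [0.5321 0.1527 1.7836] [[0.2, -0.7], [-1.1, -0.2], [-0.1, 0.5], [1.0, 0.1]]
jig TS [0.5342 0.1533 1.7847] [[-0.7, 0.7], [-0.4, 0.5], [1.0, 1.1], [0.2, 0.5], [0.7, -1.1], [-0.5, -0.6], [0.6, 0.1], [1.6, -0.3]]
[[0.563, -0.323, 0.017], [0.579, -0.264, 0.017], [0.496, -0.235, 0.017], [0.478, -0.296, 0.017]]
[[0.576, -0.263, 0.017], [0.493, -0.235, 0.017], [0.473, -0.289, 0.017], [0.557, -0.317, 0.017]]
knob local -0.12713963533901726 -0.0030445151137890166
knob local -0.12401894137587617 -0.0008692949955564182
```

```bash
cat >> fit.py <<'E'
jig,_=fit(bed,[(T,tb),(S,sb)],[.55,.1,1.4])
plate,pres=fit(pl,[(T,tp),(S,sp[[3,0,1,2]])],[.53,-.28,-.33])
def J(x,y,z,off=(0,0)):
    c,s=np.cos(jig[2]),np.sin(jig[2]); x+=off[0];y+=off[1]
    return np.array([jig[0]+c*x-s*y,jig[1]+s*x+c*y,z])
def ori(a):
    x=np.array([np.cos(a),np.sin(a),0]);z=np.array([0,0,-1.]);return R.from_matrix(np.c_[x,np.cross(z,x),z]).as_quat()
def F():
    f=np.array(get_obs()['wrist_force']);c,s=np.cos(jig[2]),np.sin(jig[2]);return np.array([c*f[0]+s*f[1],-s*f[0]+c*f[1],f[2]]).round(2)
def L():
    p=get_obs()['position']; d=np.array(p[:2])-jig[:2];c,s=np.cos(jig[2]),np.sin(jig[2]);return np.array([c*d[0]+s*d[1],-s*d[0]+c*d[1],p[2]]).round(4)
E
python3 - <<'E'
from fit import *
print(jig,plate,pres)
for b in(0,np.pi):
  for nm,p,a in(('knob',J(-.127,0,.043),jig[2]-b),('plate',[*plate[:2],.02],plate[2]+np.pi-b),('nest',J(0,0,.04),jig[2]-b)):
    q=kinematics.solve_ik(p,ori(a));print(nm,b,None if q is None else np.round(q,2))
E
```

```text
[0.53420587 0.15329217 1.78468277] [ 0.52632628 -0.27688956 -0.32032111] [[-1.2, 1.3], [-0.4, 0.2], [-0.3, 0.9], [-1.6, 1.2], [1.7, 0.5], [0.9, -0.5], [0.0, -0.2], [1.1, 0.8]]
knob 0 [ 0.05  0.47  1.89 -0.    0.78 -0.16]
plate 0 [-0.49  0.54  1.83 -0.    0.77 -1.74]
nest 0 [ 0.28  0.47  1.91 -0.    0.77  0.06]
knob 3.141592653589793 [ 0.05  0.47  1.89 -0.    0.78  2.98]
plate 3.141592653589793 [-0.49  0.54  1.83 -0.    0.77  1.4 ]
nest 3.141592653589793 None
```

Run:
```python
from fit import *
o=ori(jig[2])
bot.reach(J(-.127,0,.12),o); print(get_obs()['time_s'])
bot.servo_line(J(-.127,0,.043),velocity=.1); print(F(),L())
f0=F(); hand.move_gripper(0.02,40); g=get_obs(); print('grip',g['gripper_width'],g['grip_force'],F()-f0,L(),g['time_s'])
for d in(.006,.012,.018,.025,.027):
    bot.servo_line(J(-.127-d,0,.043),velocity=.03); print(d,F()-f0,L())
print(get_obs()['time_s']); shot('side','s1.png');t=shot('top','t1.png')
s=cv2.imread('pics/s1.png')[140:240,220:340];cv2.imwrite('pics/s1c.png',cv2.resize(s,None,fx=5,fy=5,interpolation=2))
```

```text
2.55
[-0.38 -0.33  0.4 ] [-0.127  -0.0005  0.0435]
grip 0.020003282430349795 0.0 [ 0.72 -0.35  0.02] [-0.127 -0.     0.043] 4.1
0.006 [ 0.2   0.07 -1.23] [-0.1333  0.      0.043 ]
0.012 [ 0.97  1.08 -1.29] [-0.1392  0.      0.043 ]
0.018 [ 0.17  0.08 -1.24] [-0.1452  0.      0.043 ]
0.025 [ 0.24  0.25 -0.08] [-0.1522  0.      0.043 ]
0.027 [ 0.24  0.51 -0.12] [-0.1541 -0.      0.043 ]
5.7833
```

View pics/s1c.png

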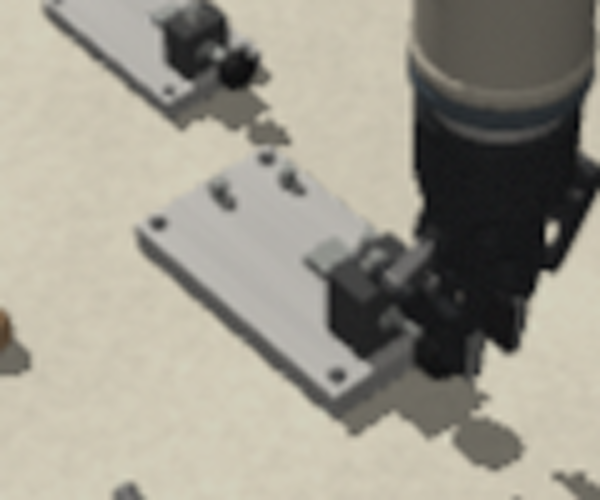

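Run:
```python
from fit import *
t=shot('top');s=shot('side');p=np.array(get_obs()['position']);print(p,get_obs()['gripper_width'])
im=[]
for c,(x,y) in((t,(220,140)),(s,(230,150))):
    f=np.ascontiguousarray(cv2.resize(c['frame'][y:y+90,x:x+110,::-1],None,fx=3.6,fy=5 if 0 else 3.6,interpolation=2))
    for q,col in((p,(0,0,255)),(p-[0,0,.017],(0,255,255)),(J(-.127,0,.045),(0,255,0)),(J(-.152,0,.045),(255,0,0)),(J(-.1,0,.045),(255,0,255))):
        u=(w2px(c,q)[0]-[x,y]+.5)*3.6; cv2.circle(f,tuple(int(v) for v in u),3,col,-1)
    im.append(f)
cv2.imwrite('pics/c2.png',np.hstack(im))
```

```text
[0.56685046 0.00287975 0.04298513] 0.02023040515598467
```

View pics/c2.png

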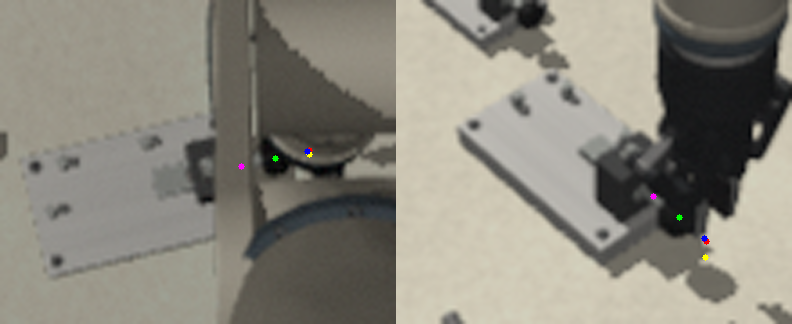

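Run:
```python
from fit import *
print(bot.tcp_to_tips)
s0=shot('side')
bot.servo_line(J(-.20,0,.10),velocity=.15)
s=shot('side');p=np.array(get_obs()['position']);im=[]
for c,h in((s0,.043),(s,.1)):
    x,y=250,130
    f=c['frame'][y:y+110,x:x+100,::-1]; f=np.clip(f.astype(float)*1.0,0,255); f=(255*(f/255)**.5).astype(np.uint8)
    f=np.ascontiguousarray(cv2.resize(f,None,fx=4,fy=4,interpolation=2))
    pp=p if h==.1 else J(-.154,0,.043)
    for q,col in((pp,(0,0,255)),(pp-[0,0,.017],(0,255,255)),(J(-.127,0,.045),(0,255,0))):
        u=(w2px(c,q)[0]-[x,y]+.5)*4; cv2.circle(f,tuple(int(v) for v in u),2,col,-1)
    im.append(f)
cv2.imwrite('pics/c3.png',np.hstack(im));print(p,get_obs()['time_s'])
```

```text
0.017
[ 0.57584214 -0.0417476   0.09921294] 6.725
```

View pics/c3.png

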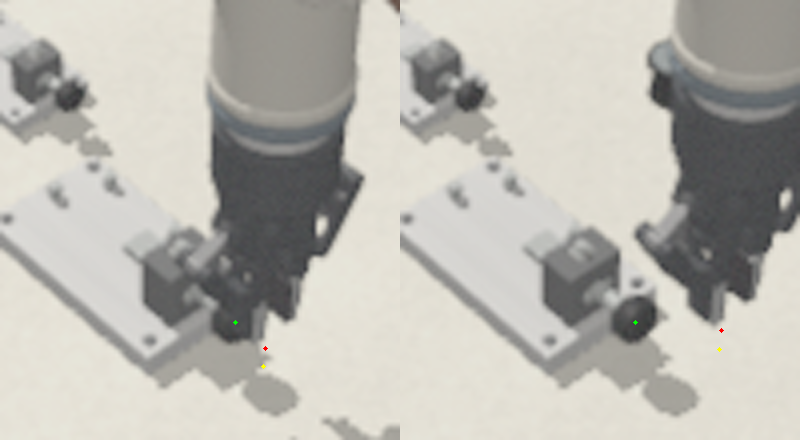

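The fingertips show about 10 px higher than their projected position, (729,310) against (720,349) in the crop. The knob did not move, so the fingers passed over it. I'll measure the true tip height by touching empty bench gently.

Run:
```python
from fit import *
bot.servo_line(J(-.20,0,.022),velocity=.15); f0=F();print(f0,L(),get_obs()['gripper_width'])
z=.022
while z>-.025:
    z-=.002
    try: bot.servo_line(J(-.20,0,z),velocity=.05)
    except bot.IKError: print('ik',z);break
    d=F()-f0
    if d[2]>3: break
print(z,F()-f0,L(),get_obs()['time_s'])
s=shot('side');c=s;x,y=250,130
f=(255*(c['frame'][y:y+110,x:x+100,::-1]/255.)**.5).astype(np.uint8)
f=np.ascontiguousarray(cv2.resize(f,None,fx=5,fy=5,interpolation=2))
p=np.array(get_obs()['position'])
for q,col in((p,(0,0,255)),(p-[0,0,.017],(0,255,255))):
    u=(w2px(c,q)[0]-[x,y]+.5)*5; cv2.circle(f,tuple(int(v) for v in u),2,col,-1)
cv2.imwrite('pics/c4.png',f)
bot.servo_line(J(-.20,0,.03),velocity=.15)
```

```text
[ 0.4  -0.54  0.83] [-0.1998 -0.0002  0.0221] 0.019931144012127432
-0.024000000000000014 [ 1.24  7.79 23.44] [-0.2001 -0.0003 -0.0221] 13.1417
```

View pics/c4.png

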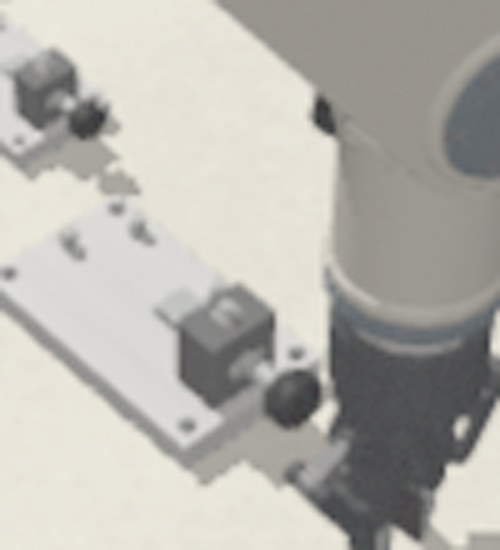

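The tips touch at TCP z ≈ -0.0215 where +0.017 was expected. The real fingertips therefore sit about 39 mm farther back than reported, and I'll correct for that. Retrying the knob.

```bash
cat >> fit.py <<'E'
def back(w): return .013*(w/.085)**1.5      # pads' setback with opening
TIP0=-.0215-(back(.02))                     # TCP z when tips (shut) at z=0, measured by touch
def tz(z,w): return z+TIP0-0+(-back(w)+2*back(.02)) # TCP z for tips at z with opening w
E
python3 - <<'E'
from fit import *
print(tz(0,.02),tz(.028,.032))
hand.move_gripper(.06,40)
zk=tz(.028,.032)
bot.servo_line(J(-.20,0,.06),velocity=.2)
bot.servo_line(J(-.127,0,.06),velocity=.2)
bot.servo_line(J(-.127,0,zk),velocity=.12); f0=F()
hand.move_gripper(0.02,40); g=get_obs(); print('grip',g['gripper_width'],g['grip_force'],F()-f0,L(),g['time_s'])
if g['gripper_width']>.025:
  for d in(.008,.016,.0255):
    bot.servo_line(J(-.127-d,0,zk),velocity=.04); print(d,F()-f0,L())
  print(F()-f0,get_obs()['time_s'])
s=shot('side');np.save('s5.npy',s['frame'])
E
```

```text
-0.0215 0.004980853843888098
grip 0.030064366652907366 39.534045341424644 [-0.79 -4.31  3.68] [-0.1273 -0.0024  0.0063] 15.9667
0.008 [ 1.86 -5.34  5.08] [-0.135  -0.0023  0.0062]
0.016 [-3.1  -4.93  3.81] [-0.1438 -0.0024  0.0062]
0.0255 [ 2.95 -4.82  5.15] [-0.1524 -0.0024  0.0062]
[ 2.95 -4.82  5.15] 17.0583
```

```bash
cat >> fit.py <<'E'
jig,_=fit(bed,[(T,tb)],jig); plate,_=fit(pl,[(T,tp)],plate)
E
python3 - <<'E'
from fit import *
hand.move_gripper(.085); print(jig,plate,L())
p=np.array(get_obs()['position']);p[2]=tz(.10,.085)
bot.servo_line(p,velocity=.25); s=shot('side')
a=plate[2]+np.pi
bot.reach([*plate[:2],tz(.06,.085)],ori(a)); t=shot('top')
s2=shot('side')
p=[*plate[:2],tz(.005,.06)]
bot.servo_line(p,velocity=.12); print(F())
hand.move_gripper(.04,40); g=get_obs(); print(g['gripper_width'],g['grip_force'],g['position'],F(),g['time_s'])
im=[]
for c,x,y in((s,240,150),(s2,310,240)):
    f=(255*(c['frame'][y:y+100,x:x+100,::-1]/255.)**.6).astype(np.uint8); im.append(cv2.resize(f,None,fx=4,fy=4,interpolation=2))
cv2.imwrite('pics/c6.png',np.hstack(im))
E
```

```text
[0.53619636 0.15325722 1.78641664] [ 0.52887695 -0.27938421 -0.30663098] [-0.1521  0.0025  0.0049]
[ 0.5  -0.84  1.01]
0.05880868145123989 43.04077863693237 [ 0.52958314 -0.27963989 -0.02159022] [0.69 0.72 6.4 ] 20.5417
```

View pics/c6.png

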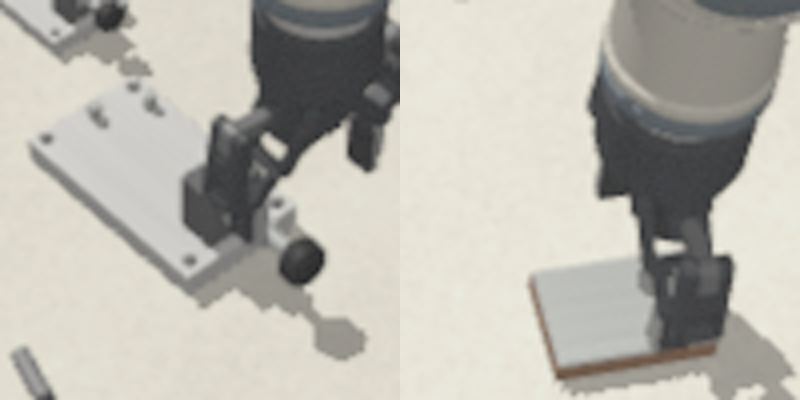

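Run:
```python
from fit import *
p=np.array(get_obs()['position']); p[2]+=.03; bot.servo_line(p,velocity=.15)
c=shot('side');t=shot('top');g=get_obs();print(g['gripper_width'],F(),g['time_s']); p=np.array(g['position'])
a=plate[2]; ex=np.array([np.cos(a),np.sin(a),0]);ey=np.array([-ex[1],ex[0],0]); ctr=p*[1,1,0]+[0,0,.042]
im=[]
for c,x,y in((c,310,240),(t,360,140)):
    f=(255*(c['frame'][y:y+100,x:x+100,::-1]/255.)**.6).astype(np.uint8); f=np.ascontiguousarray(cv2.resize(f,None,fx=4,fy=4,interpolation=2))
    for q,col in((ctr,(0,0,255)),(ctr+.045*ex-.03*ey,(0,255,0)),(ctr+.045*ex+.03*ey,(0,255,0)),(ctr-.045*ex-.03*ey,(255,0,0)),(ctr-.045*ex+.03*ey,(255,0,0))):
        u=(w2px(c,q)[0]-[x,y]+.5)*4; cv2.circle(f,tuple(int(v) for v in u),3,col,-1)
    im.append(f)
cv2.imwrite('pics/c7.png',np.hstack(im))
```

```text
0.058817974930391634 [ 0.08  0.59 -3.06] 21.0
```

View pics/c7.png

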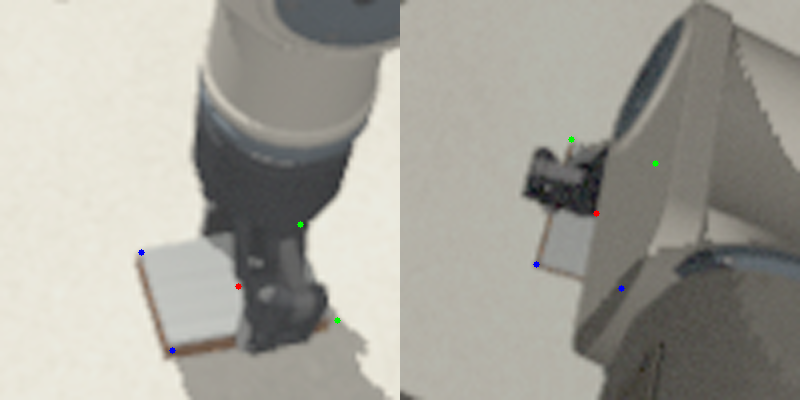

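The knob is out and the plate matches its projected corners. The fingers sit about 15 mm toward the plate's +x, so the tool also has an offset of about -15 mm along tool x. I'll set the plate down, regrip at its centre, and then place it.

```bash
cat > place.py <<'E'
from fit import *
p=np.array(get_obs()['position']); p[2]-=.030
bot.servo_line(p,velocity=.1); hand.move_gripper(.075)
a=plate[2]+np.pi; p+=.0155*np.array([np.cos(a),np.sin(a),0]); p[2]+=.001
bot.servo_line(p,velocity=.08); hand.move_gripper(.04,40)
zb=get_obs()['position'][2]; g=get_obs(); print('regrip',g['gripper_width'],g['grip_force'],g['time_s'],zb)
p[2]=.105; bot.servo_line(p,velocity=.25)
X,Y=.0155-.004,.004
bot.reach(J(X,Y,.105),ori(jig[2])); bot.servo_line(J(X,Y,zb+.026),velocity=.2); bot.dwell(.15)
f0=F(); print(f0,L(),get_obs()['gripper_width'],get_obs()['time_s'])
z=zb+.026
while z>zb+.012:
    z-=.001; bot.servo_line(J(X,Y,z),velocity=.03)
    if (F()-f0)[2]>2.5: break
print('down',z-zb,F()-f0,L(),get_obs()['time_s'])
E
python3 place.py
```

```text
regrip 0.05872698739398448 42.733452916145325 22.3917 -0.02080285547187316
[-0.04  0.11 -2.32] [0.0114 0.0027 0.0067] 0.05845825728643286 25.4667
down 0.019 [-0.23  2.76 13.76] [ 0.0115  0.0038 -0.0008] 27.2167
```

```bash
cat > slide.py <<'E'
from fit import *
zb=-.0208; z=zb+.0198; X,Y=.0115,.004
bot.servo_line(J(X,Y,z),velocity=.02); bot.dwell(.1); f0=F(); print(f0,L())
while X<.0235:
    X+=.0008; bot.servo_line(J(X,Y,z),velocity=.03)
    if (F()-f0)[0]<-5: break
print('x',X,F()-f0,L(),get_obs()['time_s'])
X-=.0003; f1=F()
while Y>-.008:
    Y-=.0008; bot.servo_line(J(X,Y,z),velocity=.03)
    if (F()-f1)[1]>6: break
bot.dwell(.1); print('y',Y,F()-f0,L(),get_obs()['time_s'])
E
python3 slide.py
```

```text
[-0.66  1.32  5.71] [ 0.0115  0.0038 -0.0008]
x 0.015500000000000002 [-7.33 -0.88 -0.38] [ 0.0144  0.0036 -0.0008] 28.8167
y 0.0016000000000000003 [-4.82  7.03  7.86] [ 0.0144  0.0036 -0.0008] 29.6667
```

```bash
cat > slide2.py <<'E'
from fit import *
zb=-.0208; z=zb+.0212; X,Y=.0145,.0036
bot.servo_line(J(X,Y,z),velocity=.02); bot.dwell(.1); f0=F(); print(f0,L())
lx=[];ly=[]
while Y>-.006:
    Y-=.001; bot.servo_line(J(X,Y,z),velocity=.03); f=F()-f0; ly.append((L()[1],f[1]))
    if f[1]>6: break
print('y',Y,F(),L(),ly,get_obs()['time_s'])
f1=F()
while X<.0235:
    X+=.001; bot.servo_line(J(X,Y,z),velocity=.03); f=F()-f1; lx.append((L()[0],f[0]))
    if f[0]<-6: break
bot.dwell(.1); print('x',X,F(),L(),lx,get_obs()['time_s'])
E
python3 slide2.py
```

```text
[-3.48  2.62 -0.81] [0.0142 0.0041 0.    ]
y -0.0034000000000000002 [-3.56 10.46  4.56] [ 0.0142 -0.0002 -0.0002] [(np.float64(0.003), np.float64(-0.31000000000000005)), (np.float64(0.0019), np.float64(0.06000000000000005)), (np.float64(0.0009), np.float64(-0.16999999999999993)), (np.float64(-0.0), np.float64(-0.2400000000000002)), (np.float64(-0.0001), np.float64(1.8200000000000003)), (np.float64(-0.0001), np.float64(4.17)), (np.float64(-0.0002), np.float64(7.840000000000001))] 31.7917
x 0.0155 [-10.16  10.     4.44] [ 0.0143 -0.0002 -0.0003] [(np.float64(0.0144), np.float64(-7.58))] 32.1417
```

Contacts are clear on both the side pins and the end pin. Next: settle the plate, release, nudge it lightly, then push the knob home.

```bash
cat > fin.py <<'E'
from fit import *
zb=-.0208; z=zb+.0198
bot.servo_line(J(.0149,-.0010,z),velocity=.03); bot.dwell(.1); print(F(),L())
hand.move_gripper(.068); bot.dwell(.1); f0=F(); print('rel',f0,L(),get_obs()['gripper_width'])
Y=0.
while Y>-.009:
    Y-=.0012; bot.servo_line(J(.0149,Y,z+.001),velocity=.05)
    if (F()-f0)[1]>3: break
print('nudge',Y,F()-f0,L(),get_obs()['time_s'])
f1=F()
bot.servo_line(J(.0165,Y,z+.001),velocity=.03); print('drag',F()-f1,L())
bot.servo_line(J(.0165,0,z+.001),velocity=.05); hand.move_gripper(.078)
bot.servo_line(J(.0165,0,.09),velocity=.2); print(F(),get_obs()['time_s'])
bot.servo_line(J(-.1365,0,.09),velocity=.3)
s=shot('side');t=shot('top')
im=[]
for c,x,y in((s,240,150),(t,215,150)):
    f=(255*(c['frame'][y:y+90,x:x+90,::-1]/255.)**.6).astype(np.uint8); im.append(cv2.resize(f,None,fx=4.4,fy=4.4,interpolation=2))
cv2.imwrite('pics/c8.png',np.hstack(im)); print(get_obs()['time_s'])
E
python3 fin.py
```

```text
[-6.99  6.25  6.55] [ 0.0143 -0.0002 -0.0008]
rel [-0.4   0.98 -0.45] [ 0.0152 -0.0016 -0.0008] 0.0678138361127075
nudge -0.005999999999999999 [-0.59  5.41  4.83] [ 0.0148 -0.0042 -0.0003] 34.1
drag [-1.    0.27 -1.69] [ 0.0162 -0.0042 -0.0004]
[ 0.04  0.27 -0.76] 35.4833
36.2417
```

View pics/c8.png

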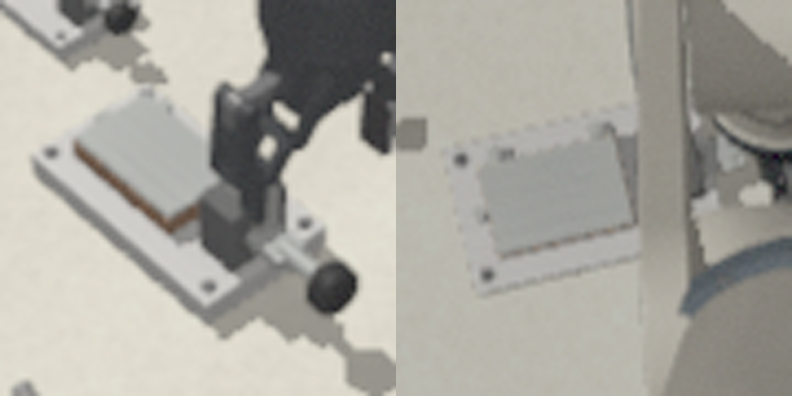

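The plate lies flat against all three pins, and the knob is still out. Pushing it home now.

Run:
```python
from fit import *
zk=.005
bot.servo_line(J(-.1365,0,.045),velocity=.2); print(F())
bot.servo_line(J(-.1365,0,zk),velocity=.12); f0=F(); print(f0,L())
hand.move_gripper(0.02,40); g=get_obs(); print('grip',g['gripper_width'],g['grip_force'],F()-f0,L(),g['time_s'])
if g['gripper_width']>.025:
  for d in(.008,.016,.025,.0265):
    bot.servo_line(J(-.1365+d,0,zk),velocity=.04); print(d,F()-f0,L(),get_obs()['gripper_width'])
print(get_obs()['time_s'])
```

```text
[ 0.02 -0.16  0.44]
[-0.23  0.06 -0.21] [-0.1365 -0.0004  0.0056]
grip 0.028756686972634685 38.855206183743576 [-0.43  2.56  7.17] [-0.1366 -0.0002  0.0058] 37.6167
0.008 [-2.22  1.09  6.78] [-0.129  -0.0002  0.0058] 0.02875634210586671
0.016 [2.17 2.31 7.99] [-0.1202 -0.0003  0.0058] 0.028551793570436232
0.025 [0.97 3.4  8.52] [-0.1115 -0.0002  0.0058] 0.028860195188880968
0.0265 [-8.34  2.25  7.49] [-0.1114 -0.0003  0.0059] 0.02875040597059003
38.9417
```

Run:
```python
from fit import *
hand.move_gripper(.06); 
bot.servo_line(J(-.1115,0,.10),velocity=.2); bot.reach([.35,-.15,.25],ori(jig[2]-.4))
s=shot('side');t=shot('top');print(F(),get_obs()['time_s'])
# knob head: darkest blob centroid in the side view, before / now, vs in / out projections
for f in(S['frame'],s['frame']):
    g=f[195:225,296:330].mean(2); y,x=np.where(g<35); print('knob px',x.mean()+296,y.mean()+195,len(x))
print(w2px(S,J(-.127,0,.045)),w2px(S,J(-.152,0,.045)))
# displaced things: top view diff blobs
d=cv2.absdiff(cv2.GaussianBlur(T['frame'],(5,5),0),cv2.GaussianBlur(t['frame'],(5,5),0)).max(2)>25
n,_,st,ce=cv2.connectedComponentsWithStats(d.astype(np.uint8))
print([(*(ce[i].round()),st[i,4]) for i in range(1,n) if st[i,4]>15])
# visible plate outline in top view: score of the nest pose against small shifts
```

```text
[-0.21 -0.42 -0.38] 41.3
knob px 305.94690265486724 206.76991150442478 113
knob px 303.8493150684931 205.24657534246575 146
[[309.14312869 209.68533439]] [[316.01875196 215.34446221]]
[(np.float64(406.0), np.float64(194.0), np.int32(825)), (np.float64(253.0), np.float64(195.0), np.int32(622)), (np.float64(497.0), np.float64(270.0), np.int32(14615)), (np.float64(294.0), np.float64(285.0), np.int32(6201)), (np.float64(374.0), np.float64(346.0), np.int32(2233)), (np.float64(435.0), np.float64(286.0), np.int32(1324)), (np.float64(465.0), np.float64(331.0), np.int32(1952)), (np.float64(167.0), np.float64(301.0), np.int32(1086)), (np.float64(202.0), np.float64(294.0), np.int32(24)), (np.float64(343.0), np.float64(330.0), np.int32(1590)), (np.float64(427.0), np.float64(324.0), np.int32(16)), (np.float64(24.0), np.float64(380.0), np.int32(3699)), (np.float64(430.0), np.float64(365.0), np.int32(594)), (np.float64(316.0), np.float64(348.0), np.int32(216)), (np.float64(59.0), np.float64(355.0), np.int32(493)), (np.float64(273.0), np.float64(396.0), np.int32(3928)), (np.float64(403.0), np.float64(401.0), np.int32(802)), (np.float64(433.0), np.float64(391.0), np.int32(90)), (np.float64(450.0), np.float64(397.0), np.int32(89)), (np.float64(312.0), np.float64(414.0), np.int32(329))]
```

Run:
```python
from fit import *
s=shot('side')['frame'];a=S['frame'][198:222,300:324];r=cv2.matchTemplate(s[185:235,285:340],a,cv2.TM_SQDIFF_NORMED)
m=cv2.minMaxLoc(r);print(m[0],m[2],'expected (15,13)')
if abs(m[2][0]-15)<=1 and abs(m[2][1]-13)<=1: print(hand_in())
```

```text
0.0017085111467167735 (15, 13) expected (15,13)
the job is handed in; nothing more can be done
None
```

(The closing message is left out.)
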